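# Pin the trial tube in its saddle

## Robot

A 6-joint arm with a two-finger parallel gripper is mounted at the origin on the work surface. World frame = base frame: x ahead of the robot, y to its left, z up, the work surface at z = 0. Lengths are in mm, angles in rad, forces in N, time in s.
With the tool pointing down it reaches from about 275 to 825 mm from the base axis. Payload 4.9 kg.
Tool frame: the origin (TCP) lies at the very end of the fingers, on their centre line; the grasp point (between the pads) lies 19 mm behind it; z points along the fingers, y is the direction in which the jaws open and shut (so a half turn about z gives the same grasp; the last joint's range is limited). The gripper opens to 85 mm and grips with 20 to 120 N. Pads are 22 mm wide; open, the fingers measure 114 mm over their backs; the gripper's body (76 mm by 85 mm) begins 54 mm behind the grasp point. The pads swing forward as they close: fully open they stand 13 mm farther back than shut.
Start: joints at [1.071, 0.326, -0.193, 1.052, 0, 1.437], TCP at [196.729, 513.631, 231.281] pointing down, gripper open.
Joint ranges: [-2.65, 2.65], [-0.97, 1.79], [-1.3, 1.35], [-1.93, 2.1], [-1.47, 1.37], [-3.14, 3.14]. Speed limits (rad/s): [2.57, 2.57, 3.14, 3.14, 3.14, 3.14].

## Interface

Orientations are given as [roll, pitch, yaw] about the fixed x, y, z axes, in that order (R = Rz(yaw) Ry(pitch) Rx(roll)).
In Python, from bench import bot, solve_ik, imaging gives the robot as it stands. Calls block until the motion is done:
- bot.move_ptp(position, orientation): joint-space move of the TCP to a pose.
- bot.movel(position, rot=None, max_speed=150, threshold=None): straight line of the TCP; rot=None keeps the orientation; max_speed is the mean speed in mm/s. With threshold (N) it stops when the force on the tool has changed by that much, and returns True; else False.
- bot.move_j(angles): joint-space move.
- bot.grip(opening, effort=None): opening from 0.0 (shut) to 1.0 (fully open); effort is the grip in N (None keeps the last); returns when the fingers have stopped.
- bot.dwell(seconds).
- solve_ik(position, orientation): joint angles nearest the present ones, or None.
- bot.get_state(): the state.
- imaging.capture(name): name is "side" or "top"; returns the picture (420x560x3 uint8, blue, green, red); there is no depth.
- imaging.camera_model(name): a dict with "K" (3x3 intrinsics, pixels), "position" and "rotation" of the camera in the world. Camera axes: x right, y up, looking along -z (the intrinsics and any distortion apply to the point x, -y, -z); pixel columns grow to the right and rows downward; lengths in mm; the calibration is good to about 2 mm. A picture is of the moment at which its call begins. camera_model takes no time and is no camera call.
A pose or a line that the arm cannot do raises bot.IKError and nothing moves.
- bot.sign_off(): hands the job in, once; it reports no verdict.
The state is a dict: "t": time; "qpos": joint angles; "joint_velocities": joint speeds; "effort": joint torques, N m; "tcp_pos": TCP position; "orientation": TCP orientation; "contact_force": force on the tool from outside, world axes, zero at the start; "wrist_torque": the same for the moment, N m; "opening": opening from 0.0 (shut) to 1.0 (fully open).
Only numpy, scipy, OpenCV 4.12 (cv2) and the standard library are available. Lean on these libraries where they do the work, as an engineer would, in place of code of your own. Each camera call takes 0.05 s, during which the arm holds its last target. There are 200 camera calls.

## Task

Lock the bench's trial tube: take the red plastic cap off the bush on the saddle and set it down on the bench top, then drop the long slim pin down through the bush and the tube until its square head sits fully home on the bush, and leave it standing there. The pin lies flat; the slanted pipe holster is there to stand it in and take it again at a better angle. Leave the short thick pin, the jack nut, the ladder clamp and the board clip where they lie, and do not push the sorting flap in.

Things in the scene. Friction and masses are not known exactly. Their poses are not given: they have to be found in the camera images.
- drop_pin: The pin to fit: bare steel, 140 mm long, about 240 g: round shank 12 mm thick and 85 mm long (last 12 mm tapers to 6 mm), square head 20 x 20 x 55 mm as its handle. Lies flat, axis 10 mm up, yaw varies. Origin: mid-length on the axis; x runs towards the tip, y and z are square to the head's flats. Head from x = -70 to -15 mm. It balances near x = -21 mm.
- drop_pin_tip (a point): Centre of the tip of the long slim pin (x = +70 mm on it).
- drop_pin_shoulder (a point): Centre of the shoulder of the long slim pin, the face of the square head from which the shank leaves (x = -15 mm on it). It comes to rest on the bush.
- saddle: Galvanised fixture bolted down, place and yaw vary. Foot plate x -190 to +70, y -55 to +55, 8 mm thick. The trial tube (48 mm steel, axis 77 mm up) lies along x from -167 to +48 mm. At x = 0 cheeks and a top strap (60 mm along x, 70 along y, top 112 mm up) straddle it; a bush 30 mm across, 10 mm high stands on the strap. Origin: on the bench under the pin hole, z up.
- pin_hole (a point): Centre of the bush's top rim, the mouth of the pin hole, 122 mm above the bench; axes as the saddle. The hole, 14.5 mm wide or a little more, slightly chamfered, runs straight down through bush, strap and both walls of the tube (the lower wall's hole, 15.5 mm, lies 66 to 71 mm down), then free space. The cap covers it at the start.
- coupler_bolt (a point): Top of the upright bolt, with a nut 24 mm across, of the forged coupler clamped on the trial tube: 48 mm from the pin hole along the saddle's -x, 157 mm above the bench. The coupler fills x = -185 to -37 mm, y within 58 mm, below this height. Fingers that close along the saddle's y pass beside it.
- cap: Red plastic cap, round, 39 mm across and 22 mm high, 20 g, closed on top and open below, put loosely over the bush (1.5 mm slack) with its rim on the strap. Origin: centre of the open rim (its underside); z up through the closed top.
- holster: Slanted pipe holster bolted down, place and yaw vary: foot plate 130 x 70 x 8 mm (130 along x), pipe stub 23 mm outside welded on at 45 degrees in its x-z plane. Out of the mouth the bore's axis points along (-0.707, 0, 0.707) of this frame. The drop pin stands in it loosely, up to 5 degrees askew. Origin: on the bench under the middle of the plate, z up.
- holster_mouth (a point): Centre of the mouth of the holster's pipe, 73 mm above the bench, at x = -23 mm of the holster; axes as the holster. The round bore is 16 to 17 mm wide and 70 mm deep with a closed bottom, so that 15 mm of the drop pin's shank and its whole head stay out.
- short_pin: Another pin, to be left alone: shank 18 mm thick and only 45 mm long on a square head of 20 x 20 x 45 mm, 90 mm overall, lying flat. Too thick for the hole. Origin at mid-length, x towards its tip.
- jack_nut: Cast base jack nut, to be left alone: dark ring 68 mm across with two ears, 134 mm over the ears, 46 mm high, beyond the saddle or the holster. Origin: centre of its underside, ears along x.
- ladder_clamp: Corroded ladder clamp, to be left alone: rusty strap ring and channel, about 115 x 50 x 62 mm high, beyond the saddle or the holster. Origin: underside near the middle, long along x.
- board_clip: Silver board clip, to be left alone: bent steel strip 80 x 34 mm, 33 mm high at its curled +x end, lying along the shank of the drop pin, its near edge 25 to 35 mm off the pin's axis and clear of the head's sides. Origin: centre of its underside, long along x.
- flap (a joint): Angle of the spring-loaded sorting flap, a 98 mm square steel plate level with the bench top, its middle 310 mm straight ahead of the robot base. 0 shut, grows as it is pushed down; a spring shuts it.
Things that resemble listed ones, but are neither listed nor needed, are in the scene too. Leave any purple or yellow look-alike of the drop_pin alone.

How it is judged:
By the outcome, as a careful person would: the job done as asked, in the order asked, and still so for the second after the job is handed in, with the robot touching nothing.
It also fails if it takes over 72 s, if anything falls off the work surface, if the arm or the gripper's body presses on something with over 40 N, if the wrist force passes 120 N, or if a joint passes its speed limit or range.

## Working session

There is one attempt and no reset: what is moved stays moved. The work goes in short steps, each a Python script; the robot and the scene stay as the last script left them, time stands still between calls to the robot, and variables do not carry over. Pictures are saved under pics/ and viewed, about 8 in all and at most 12, crops included, and the job is handed in when it is done.

```bash
ls; mkdir -p pics; python3 - <<'E'
from bench import bot, solve_ik, imaging
import cv2, numpy as np
for n in("top","side"):
    cv2.imwrite(f"pics/{n}0.png",imaging.capture(n)); m=imaging.camera_model(n); print(n,{k:np.round(np.array(v),3).tolist() for k,v in m.items() if not isinstance(v,str)})
s=bot.get_state();print(s["t"],s["orientation"],s["opening"])
E
```

```text
pics
top {'K': [[489.859, 0.0, 286.069], [0.0, 489.859, 214.083], [0.0, 0.0, 1.0]], 'position': [394.364, -72.898, 1350.349], 'rotation': [0.115, 0.012, -1.56]}
side {'K': [[399.968, 0.0, 284.78], [0.0, 399.968, 215.914], [0.0, 0.0, 1.0]], 'position': [130.75, -697.064, 759.124], 'rotation': [0.868, 0.024, -0.601]}
0.1 [-3.14002257e+00 -2.25837679e-04  2.77577865e+00] 1.0021183105310267
```

View pics/top0.png

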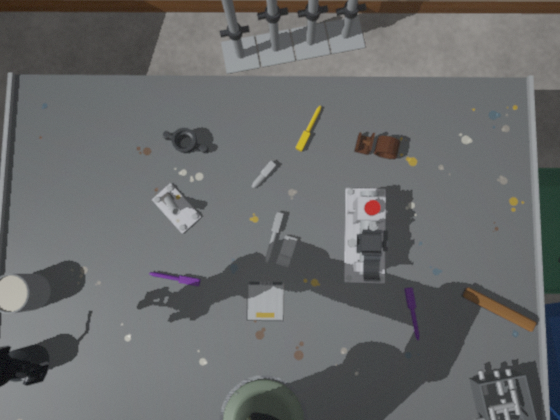

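View pics/side0.png

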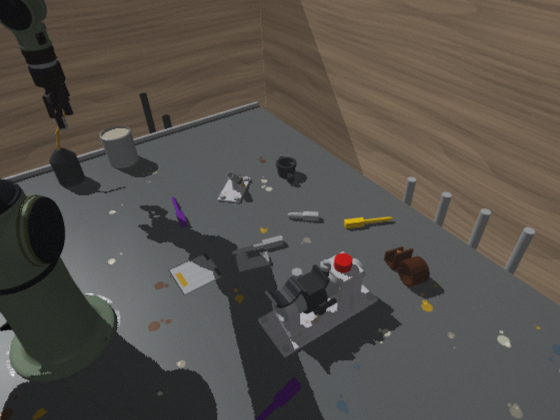

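```bash
cat > h.py <<'E'
from bench import bot, solve_ik, imaging
import cv2, numpy as np
from scipy.spatial.transform import Rotation as Ro
def ray(n,px):
    m=imaging.camera_model(n); K=np.array(m["K"]); p=np.linalg.inv(K)@[px[0],px[1],1.]
    return np.array(m["position"]), Ro.from_euler("xyz",m["rotation"]).as_matrix()@[p[0],-p[1],-p[2]]
def onz(n,px,z):
    o,d=ray(n,px); return o+d*(z-o[2])/d[2]
def proj(n,P):
    m=imaging.camera_model(n); c=Ro.from_euler("xyz",m["rotation"]).as_matrix().T@(np.array(P,float)-m["position"])
    v=np.array(m["K"])@[c[0],-c[1],-c[2]]; return v[:2]/v[2]
def tri(a,b):
    (o1,d1),(o2,d2)=ray("top",a),ray("side",b)
    s=np.linalg.lstsq(np.c_[d1,-d2],o2-o1,rcond=None)[0]; p,q=o1+s[0]*d1,o2+s[1]*d2
    return (p+q)/2,np.linalg.norm(p-q)
def rpy(z,y):
    z=np.array(z,float);z/=np.linalg.norm(z); y=np.array(y,float); y-=z*(y@z); y/=np.linalg.norm(y)
    return Ro.from_matrix(np.c_[np.cross(y,z),y,z]).as_euler("xyz")
def red(n,im=None):
    im=imaging.capture(n) if im is None else im; b,g,r=[im[...,i].astype(int) for i in range(3)]
    m=((r>120)&(g<60)&(b<60)).astype(np.uint8); k,l,s,c=cv2.connectedComponentsWithStats(m)
    return [(c[i],s[i]) for i in range(1,k) if s[i,4]>30]
def crop(im,x0,y0,x1,y1,f): return cv2.resize(im[y0:y1,x0:x1],None,fx=f,fy=f,interpolation=cv2.INTER_CUBIC)
E
python3 - <<'E'
from h import *
t=cv2.imread("pics/top0.png");s=cv2.imread("pics/side0.png")
g=lambda im:np.clip(255*(im/255.)**.75,0,255).astype(np.uint8)
A=crop(g(t),150,145,310,275,5)[:600,:]; cv2.imwrite("pics/c1.png",crop(g(t),150,155,310,275,5))
cv2.imwrite("pics/c2.png",crop(g(t),330,175,410,290,5))
print(red("top",t),red("side",s))
for p in [(275,235),(265,174),(372,208),(178,208),(265,300)]: print(p,onz("top",p,0).round(),proj("side",onz("top",p,0)).round())
E
```

```text
[(array([372.17006803, 207.21088435]), array([366, 201,  14,  13, 147], dtype=int32))] [(array([342.72375691, 259.61878453]), array([334, 254,  18,  13, 181], dtype=int32))]
(275, 235) [491. -25.   0.] [261. 250.]
(265, 174) [662.   5.   0.] [305. 219.]
(372, 208) [ 569. -293.    0.] [350. 302.]
(178, 208) [564. 246.   0.] [235. 191.]
(265, 300) [314.  -0.   0.] [196. 273.]
```

View pics/c1.png

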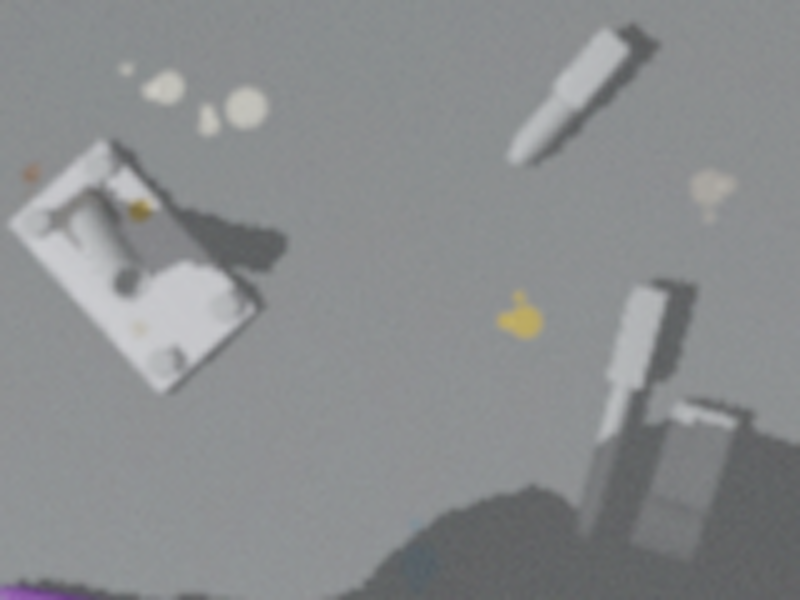

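View pics/c2.png

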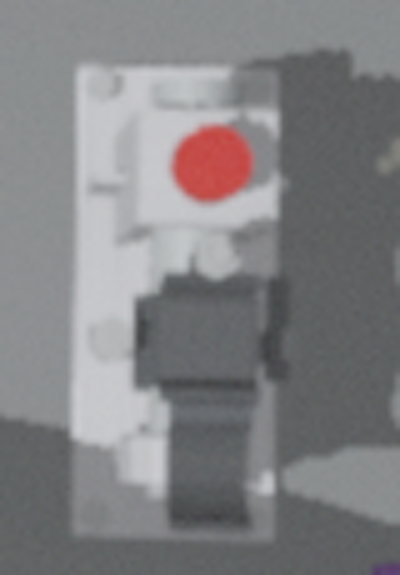

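Top view: the drop pin is the grey piece at about (275,235). It measures 51 px, about 140 mm, with a 20 px head, and the clip lies beside it at (287,250). The stubby grey one at (265,174) is the short pin, and the purple and yellow ones are decoys. The crop confirms this. The holster plate is at (178,208), with its dark mouth at about (175,211). The saddle is at (365,235), with the red cap at (372,207).

```bash
cat > geo.py <<'E'
from h import *
c=lambda U,o:((U[0]+.5)/5-.5+o[0],(U[1]+.5)/5-.5+o[1])
c1=lambda *U:c(U,(150,155)); c2=lambda *U:c(U,(330,175))
def axes(yaw): return np.array([np.cos(yaw),np.sin(yaw),0]),np.array([-np.sin(yaw),np.cos(yaw),0])
# pin: head end, shoulder at z=20 (top face), tip at z=10
he,sh,tip=onz("top",c1(652,288),20),onz("top",c1(626,387),20),onz("top",c1(587,537),10)
# holster plate corners z=8: (-x end pair = lower right)
hc=[onz("top",c1(*p),8) for p in[(103,142),(10,222),(165,392),(262,305)]]
hcen=sum(hc)/4; hx=(hc[0]+hc[1]-hc[2]-hc[3]); hyaw=np.arctan2(hx[1],hx[0])
sc=[onz("top",c2(*p),8) for p in[(77,65),(281,67),(276,538),(73,537)]]
scen=sum(sc)/4; sx=sc[0]+sc[1]-sc[2]-sc[3]; syaw=np.arctan2(sx[1],sx[0])
E
python3 - <<'E'
from geo import *
print("pin",he.round(1),sh.round(1),tip.round(1),np.linalg.norm((tip-he)[:2]),np.linalg.norm((sh-he)[:2]))
print("hol",hcen.round(1),hyaw,[np.linalg.norm(hc[i]-hc[i-1]).round(1) for i in range(4)])
X,Y=axes(hyaw); m=hcen*[1,1,0]-23*X+[0,0,73]; print("mouth",m.round(1),proj("top",m),"seen",c1(127,283),onz("top",c1(127,283),73),"side",proj("side",m))
print("sad",scen.round(1),syaw,[np.linalg.norm(sc[i]-sc[i-1]).round(1) for i in range(4)])
X,Y=axes(syaw); h=scen*[1,1,0]+60*X; print("hole",h.round(1))
print("cap top",onz("top",(372.17,207.21),134).round(1), tri((372.17,207.21),(342.7,257.5)))
print("cap side proj",proj("side",h+[0,0,134]))
s=cv2.imread("pics/side0.png"); g=np.clip(255*(s/255.)**.75,0,255).astype(np.uint8)
a=crop(g,205,155,325,275,5); cv2.imwrite("pics/c3.png",a)
for P in (he,sh,tip,m): print((proj("side",P)-[205,155])*5)
E
```

```text
pin [552.5 -38.9  20. ] [498.1 -25.4  20. ] [416.7  -4.9  10. ] 139.99502442659752 56.07828859101583
hol [564.2 248.2   8. ] 0.7767634565045992 [np.float64(128.8), np.float64(67.7), np.float64(129.7), np.float64(71.3)]
mouth [547.8 232.1  73. ] [176.65427928 210.6452695 ] seen (175.0, 211.2) [546.29770802 236.36702365  73.        ] side [230.24911955 175.86688078]
sad [ 494.7 -272.2    8. ] -0.017285296750125103 [np.float64(259.3), np.float64(112.8), np.float64(258.6), np.float64(109.8)]
hole [ 554.7 -273.2    0. ]
cap top [ 553.6 -272.   134. ] (array([ 553.1979801 , -271.22607128,  140.57280456]), np.float64(1.0529635990424804))
cap side proj [343.38729418 259.93280533]
[386.3738429  414.55115671]
[287.13537761 441.79332041]
[135.51591194 497.01347913]
[126.24559776 104.3344039 ]
```

View pics/c3.png

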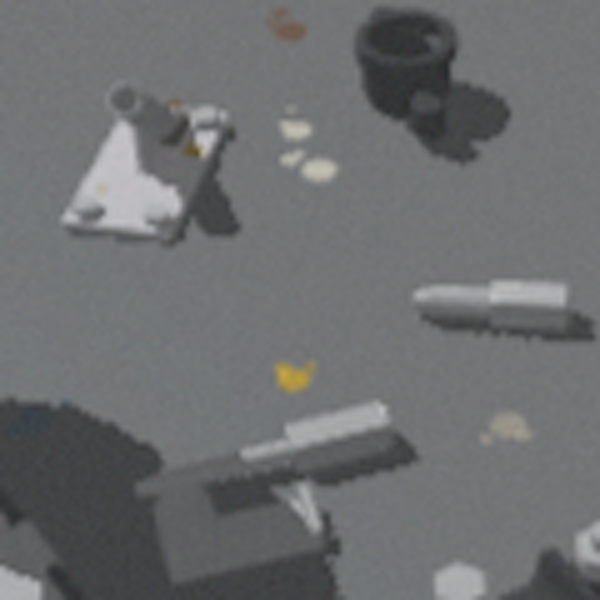

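```bash
cat >> geo.py <<'E'
def best(P,z,Y):
    q0=np.array(bot.get_state()["qpos"]); o=[]
    for s in(1,-1):
        r=rpy(z,s*np.array(Y)); q=solve_ik(P,r)
        if q is not None: o.append((np.abs(np.array(q)-q0).max()+0.3*abs(q[5]),r,np.round(q,2)))
    if not o: raise RuntimeError("no ik")
    return min(o,key=lambda t:t[0])[1:]
def st():
    s=bot.get_state(); return round(s["t"],2),np.round(s["tcp_pos"],1),round(s["opening"],3),np.round(s["contact_force"],1)
D=[0,0,-1.]
E
python3 - <<'E'
from geo import *
m,e=tri((175,211.2),(229.8,174.6)); print("mouth tri",m.round(1),e)
Y=axes(syaw)[1]; C=np.array([553.8,-272.4,0])
r,q=best(C+[0,0,190],D,Y); print(r,q)
bot.move_ptp(C+[0,0,190],r); bot.grip(0.75,30); bot.movel(C+[0,0,118],threshold=15); print(st())
bot.grip(0.0,30); print(st())
bot.movel(C+[0,0,165]); print(st())
bot.movel([640,-140,60],max_speed=250); cv2.imwrite("pics/side1.png",imaging.capture("side"))
print(bot.movel([640,-140,7],threshold=8),st()); bot.grip(0.75); bot.movel([640,-140,90],max_speed=200); print(st())
print(red("top"),red("side"))
E
```

```text
mouth tri [547.  235.2  76. ] 2.3486957961062247
[3.14159265 0.         3.12430736] [-0.58  0.48 -0.07  1.02  0.   -0.56]
(4.12, array([ 554.1, -272.6,  118.5]), 0.751, array([ 0. , -0.1,  0.4]))
(4.47, array([ 554.7, -272.9,  119.7]), 0.444, array([-0.7,  1.4,  6.6]))
(4.93, array([ 553.8, -272.5,  164.9]), 0.446, array([ 0.4,  0. , -0.8]))
True (6.3, array([ 639.5, -141.5,    5.9]), 0.443, array([ 0.7, -0.4,  3.7]))
(7.25, array([ 639.7, -139.9,   89.5]), 0.746, array([-0.6,  0.3, -0.5]))
[] [(array([331.21428571, 245.83333333]), array([325, 241,  14,  12, 126], dtype=int32))]
```

```bash
cat >> geo.py <<'E'
d=(tip-he)*[1,1,0]; d/=np.linalg.norm(d); Yp=np.cross([0,0,1],d)
HX,HY=axes(hyaw); a=(HX-np.array([0,0,1.]))/np.sqrt(2)   # into the bore
def tilt(z,t,fwd): return np.cos(t)*np.array(z)+np.sin(t)*fwd  # lean tool towards the pin's tip
zt0=(-HX-np.array([0,0,1.]))/np.sqrt(2)
E
python3 - <<'E'
from geo import *
print("cap expect",proj("side",[640,-140,18]),"got (331.2,245.8) ->",onz("side",(331.2,245.8),19).round())
q0=bot.get_state()["qpos"]
G=he*[1,1,0]+38*d+[0,0,10]; M=np.array([547,234,74.]); print("grasp",G.round(1),"d",d.round(3))
for s in(1,-1):
  for deg in(0,15,30):
    t=np.radians(deg)
    z1=tilt(D,t,d); r1=rpy(z1,s*Yp); z2=tilt(zt0,t,a); r2=rpy(z2,s*np.cross([0,0,1],HX))
    out=[]
    for P,r,z in((G+[0,0,100],r1,z1),(G,r1,z1),(M-a*(115+0),r2,z2),(M-a*32,r2,z2)):
        q=solve_ik(P+8*z,r); out.append(None if q is None else np.round(q,2).tolist())
    print(s,deg,out)
for s in(1,-1): 
    for k in(45,110): q=solve_ik(M-a*(k-19),rpy(a,s*HY)); print("coax",s,None if q is None else np.round(q,2))
t=cv2.imread("pics/top0.png");print(cv2.cvtColor(t,6)[206:217,168:183])
E
```

```text
cap expect [331.59711005 246.5047113 ] got (331.2,245.8) -> [ 640. -138.   19.]
grasp [515.6 -29.7  10. ] d [-0.97   0.243 -0.   ]
1 0 [[-0.2, 0.39, -0.46, 0.72, 0.0, -3.1], [-0.2, 0.54, -0.55, 0.48, 0.0, -3.1], [0.37, 0.95, 0.39, 1.75, -0.29, -0.3], [0.4, 1.13, 0.63, 1.82, -0.27, -0.28]]
1 15 [[-0.21, 0.58, -0.18, 1.07, 0.01, -3.1], [-0.21, 0.7, -0.26, 0.87, 0.01, -3.1], [0.33, 0.73, 0.12, 1.44, -0.22, -0.39], [0.36, 0.89, 0.28, 1.45, -0.2, -0.36]]
1 30 [[-0.21, 0.79, 0.11, 1.41, 0.02, -3.11], [-0.21, 0.9, 0.05, 1.24, 0.02, -3.11], [0.28, 0.52, -0.14, 1.13, -0.12, -0.49], [0.32, 0.68, -0.03, 1.1, -0.11, -0.44]]
-1 0 [[-0.2, 0.39, -0.46, 0.72, 0.0, 0.05], [-0.2, 0.54, -0.55, 0.48, 0.0, 0.05], [0.37, 0.95, 0.39, 1.75, -0.29, 2.84], [0.4, 1.13, 0.63, 1.82, -0.27, 2.87]]
-1 15 [[-0.21, 0.58, -0.18, 1.07, 0.01, 0.04], [-0.21, 0.7, -0.26, 0.87, 0.01, 0.04], [0.33, 0.73, 0.12, 1.44, -0.22, 2.75], [0.36, 0.89, 0.28, 1.45, -0.2, 2.78]]
-1 30 [[-0.21, 0.79, 0.11, 1.41, 0.02, 0.03], [-0.21, 0.9, 0.05, 1.24, 0.02, 0.03], [0.28, 0.52, -0.14, 1.13, -0.12, 2.66], [0.32, 0.68, -0.03, 1.1, -0.11, 2.
[... 179 characters left out ...]
 2.44]
[[172 170 163 154 144 128 114 100  93  92 101 107 107 109 109]
 [178 174 168 162 152 139 126 114 101  98 100 108 109 110 111]
 [180 175 170 166 157 138 120 110 101 104 108 111 108 112 117]
 [179 175 172 169 154 127  96  92  90  98 120 127 113 134 150]
 [184 182 178 169 147 107  89  88  89  99 129 146 146 165 178]
 [185 184 181 167 141  96  86  87  91 114 146 159 171 179 181]
 [185 185 181 171 144  99  86  88  96 128 155 163 177 184 184]
 [186 186 184 179 160 125 103  99 111 138 158 172 183 185 185]
 [188 187 185 184 178 162 143 135 140 156 174 182 183 184 186]
 [188 189 187 186 185 180 174 171 168 175 183 184 183 183 184]
 [186 187 188 187 186 186 185 183 183 182 184 185 186 184 185]]
```

```bash
cat >> geo.py <<'E'
G=he*[1,1,0]+38*d+[0,0,10]; M=np.array([547,235,73.]); T=np.radians(15); B=6
z1=tilt(D,T,d); r1=rpy(z1,-Yp); z2=tilt(zt0,T,a); r2=rpy(z2,-HY)
E
python3 - <<'E'
from geo import *
bot.move_ptp(G+B*z1+[0,0,70],r1); bot.grip(0.5)
print(bot.movel(G+B*z1,threshold=12),st())
bot.grip(0.0,80); print(st())
bot.movel(G+B*z1+[0,0,120]); print(st())
bot.move_ptp(M-a*127+B*z2,r2); print(st())
for n in("top","side"): cv2.imwrite(f"pics/{n}2.png",imaging.capture(n))
t=crop(cv2.imread("pics/top2.png"),135,150,235,250,4); s=crop(cv2.imread("pics/side2.png"),190,110,290,210,4)
cv2.imwrite("pics/c4.png",np.hstack([t,s])); print(proj("top",M-25*a),proj("side",M-25*a),red("top"))
E
```

```text
False (9.01, array([514.3, -29.4,   4.5]), 0.501, array([ 0.8, -0. ,  0.2]))
(9.34, array([515.3, -29.4,   5.6]), 0.209, array([0.1, 0.2, 6.4]))
(10.29, array([513.5, -29.2, 123.4]), 0.208, array([-0.8,  0.2, -3.1]))
(12.59, array([480.9, 169.7, 157.5]), 0.212, array([-0.3,  0.5, -2.4]))
[178.50364566 214.98335075] [227.1205332  173.93153461] [(array([318.0610687 , 181.71755725]), array([312, 176,  13,  13, 131], dtype=int32))]
```

View pics/c4.png

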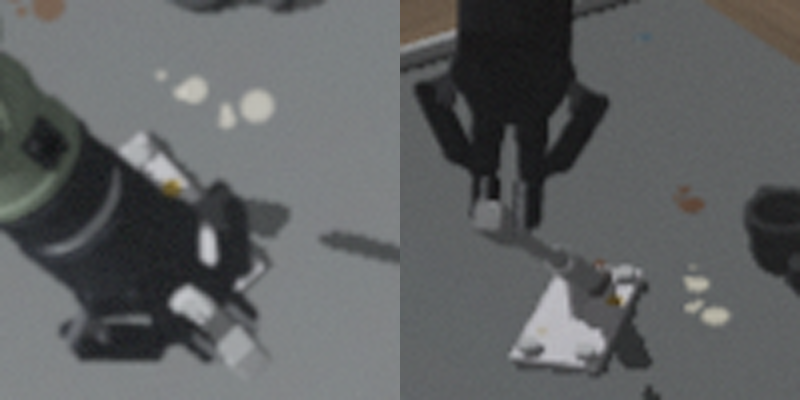

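The side view shows the pin held with its tip at the mouth and in line with the pipe, at crop (555,252) against a predicted (548,256). The cap is standing on the bench at (318,182) in the top view. Inserting now with a force guard.

```bash
python3 - <<'E'
from geo import *
for k in(95,70,50,33):
    hit=bot.movel(M-a*k+B*z2,max_speed=70,threshold=14); print(k,hit,st(),((np.array(bot.get_state()["tcp_pos"])-B*z2-M)@-a).round(1))
    if hit: break
for n in("side",): cv2.imwrite(f"pics/{n}3.png",imaging.capture(n))
cv2.imwrite("pics/c5.png",crop(cv2.imread("pics/side3.png"),180,110,290,210,5))
E
```

```text
95 False (13.35, array([496.8, 185.9, 134.6]), 0.21, array([-0.2,  0.8, -2.9])) 94.8
70 False (13.86, array([509.5, 198.3, 116.9]), 0.207, array([ 0.6, -0.1, -2.4])) 69.7
50 False (14.29, array([520.7, 209. , 102.8]), 0.21, array([ 3.5,  2.3, -0.4])) 48.8
33 False (14.68, array([529. , 217.1,  90.9]), 0.214, array([3.5, 2.1, 3.7])) 32.1
```

View pics/c5.png

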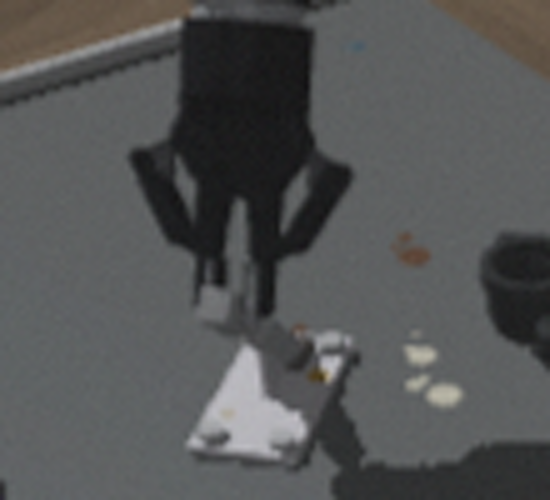

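The pin is fully seated: the shoulder stands about 15 mm out and contact forces are small. Releasing it, then re-approaching coaxially.

```bash
python3 - <<'E'
from geo import *
bot.grip(0.5); print(st())
P=M-a*32+B*z2; bot.movel(P-100*z2,max_speed=200)
ok=[]
for s in(1,-1):
  for k in(25,120,140): q=solve_ik(M-a*k,rpy(a,s*HY)); print(s,k,None if q is None else np.round(q,2))
  for z in (125,230):
    q=solve_ik([554.5,-272.5,z],rpy(D,s*axes(syaw)[1])); print(s,"hole",None if q is None else np.round(q,2))
for n in("top","side"): cv2.imwrite(f"pics/{n}4.png",imaging.capture(n))
t=crop(cv2.imread("pics/top4.png"),140,180,220,260,5); s=crop(cv2.imread("pics/side4.png"),190,140,270,220,5)
cv2.imwrite("pics/c6.png",np.hstack([t,s]))
for k in(15,70): print(k,proj("top",M-k*a),proj("side",M-k*a))
E
```

```text
(15.09, array([527.5, 216.1,  90.7]), 0.498, array([-1.2,  0.5,  0.5]))
1 25 [-0.    0.36 -1.05 -0.46  0.52 -0.61]
1 120 [-0.15  0.09 -1.08 -0.15  0.6  -0.75]
1 140 [-0.18  0.04 -1.08 -0.07  0.62 -0.79]
1 hole [-0.58  0.53 -0.15  0.88  0.   -0.56]
1 hole [-0.58  0.45 -0.    1.11  0.   -0.56]
-1 25 [-0.    0.36 -1.05 -0.46  0.52  2.53]
-1 120 [-0.15  0.09 -1.08 -0.15  0.6   2.39]
-1 140 [-0.18  0.04 -1.08 -0.07  0.62  2.35]
-1 hole [-0.58  0.53 -0.15  0.88  0.    2.58]
-1 hole [-0.58  0.45 -0.    1.11  0.    2.58]
15 [177.30233833 213.35148768] [228.1036195  174.57107353]
70 [184.0938093  222.57706246] [222.4871767  170.91734166]
```

View pics/c6.png

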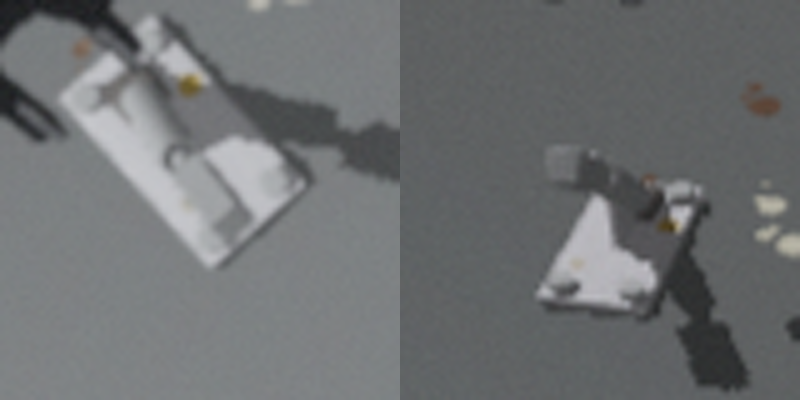

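```bash
python3 - <<'E'
from geo import *
E,e=tri((185.6,223.0),(223.1,172.8)); print(E.round(1),e,"pred straight",(M-70*a).round(1))
v=E-(M-2.2*np.array([.5*HX[0],.5*HX[1],.707])*1); 
print("elev",np.degrees(np.arctan2(v[2],np.linalg.norm(v[:2]))),"yaw",np.degrees(np.arctan2(-v[1],-v[0])),np.degrees(hyaw),np.linalg.norm(v))
E
```

```text
[511.3 197.4 117.7] 0.37371399055540616 pred straight [511.7 200.3 122.5]
elev 42.37622766394706 yaw 46.495591359321985 44.50526773770723 68.68448961888548
```

```bash
cat >> geo.py <<'E'
E=np.array([511.3,197.8,118.2]); el=np.radians(41.6); X5=axes(hyaw+.015)[0]
a4=np.cos(el)*X5-np.array([0,0,np.sin(el)]); r4=rpy(a4,np.cross([0,0,1],X5))
SX,SY=axes(syaw); r5=rpy(D,SY)
E
python3 - <<'E'
from geo import *
print(np.round(solve_ik(E-60*a4,r4),2))
bot.move_ptp(E-60*a4,r4); print(st())
print(bot.movel(E+44*a4,threshold=12),st())
bot.grip(0.0,100); print(st())
print(bot.movel(E+44*a4-95*a,max_speed=100,threshold=30),st())
q=solve_ik([520,-80,300],r5); print(np.round(q,2))
E
```

```text
[-0.22  0.11 -1.13 -0.21  0.69 -0.81]
(18.88, array([480.2, 165.8, 158.2]), 0.5, array([ 0.3, -0. ,  0.5]))
False (19.72, array([534. , 221.2,  89. ]), 0.503, array([-0.5, -0.2,  0.3]))
(20.05, array([534.4, 220.8,  89.7]), 0.219, array([-2.9, -4.1,  6.5]))
False (21.15, array([486.4, 174.1, 155.9]), 0.221, array([ 0.8,  0.1, -2.1]))
[-0.29  0.25 -0.13  1.2   0.   -0.28]
```

```bash
python3 - <<'E'
from geo import *
bot.move_ptp([520,-80,300],r5); print(st())
H=scen*[1,1,0]+60*SX; print(H)
bot.movel([554.3,-272.7,258],r5,max_speed=200); print(st())
for n in("top","side"): cv2.imwrite(f"pics/{n}5.png",imaging.capture(n))
s=crop(cv2.imread("pics/side5.png"),300,180,390,280,6); cv2.imwrite("pics/c7.png",s)
for z in(242,162,122): print(z,(proj("side",[554.3,-272.7,z])-[300,180])*6, proj("top",[554.3,-272.7,z]))
E
```

```text
(22.44, array([519.7, -79.4, 298.6]), 0.218, array([-0.1, -0.1, -1.7]))
[ 554.7031177  -273.19436203    0.        ]
(23.59, array([ 554.3, -271.6,  258.3]), 0.217, array([-0.1,  0.5, -1.4]))
242 [281.81250751 250.10224151] [380.18600021 200.8314998 ]
162 [264.19954044 423.52884166] [374.3197446  205.46106655]
122 [256.18739332 502.42068485] [371.66952051 207.55258627]
```

View pics/c7.png

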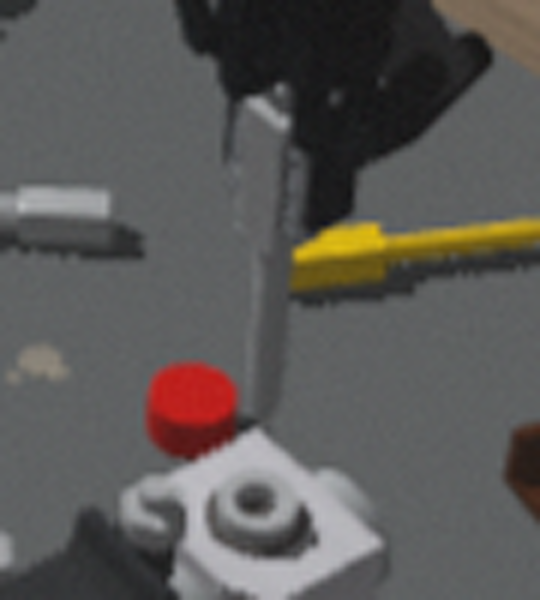

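The hole shows at crop (255,498), within 1 px of the prediction. The pin is near vertical, and its tip at (257,417) is about 2 mm left of the hole axis. Shifting by that much and descending with a force guard.

```bash
python3 - <<'E'
from geo import *
p=np.array([555.7,-273.5]); bot.movel([*p,228],max_speed=80); bot.dwell(.2); print(st())
for z in(212,200,180,160,145,136):
    hit=bot.movel([*p,z],max_speed=50,threshold=10); print(z,hit,st(),np.round(bot.get_state()["wrist_torque"],2))
    if hit: break
E
```

```text
(24.42, array([ 556. , -273.7,  228.6]), 0.224, array([ 0.2, -0.2, -1. ]))
212 False (24.88, array([ 555.4, -273.3,  211.4]), 0.221, array([-0. ,  0.2, -2.3])) [ 0.01 -0.03 -0.02]
200 False (25.27, array([ 555.4, -273.3,  199.5]), 0.217, array([-0.2, -0.2, -2.3])) [0.02 0.03 0.06]
180 False (25.82, array([ 555.6, -273.5,  179.7]), 0.225, array([ 0. ,  0.3, -1.3])) [-0.03 -0.03 -0.  ]
160 False (26.38, array([ 555.6, -273.5,  159.7]), 0.219, array([-0.8, -0.6, -2.1])) [-0.02 -0.   -0.  ]
145 False (26.82, array([ 555.5, -273.4,  144.5]), 0.219, array([ 0.8,  0.3, -2.7])) [ 0.03 -0.08  0.  ]
136 False (27.16, array([ 555.6, -273.3,  135.5]), 0.218, array([ 0.9,  0.6, -2.4])) [ 0.25 -0.25 -0.06]
```

```bash
python3 - <<'E'
from geo import *
p=np.array([555.6,-273.4])
print(bot.movel([*p,129],max_speed=30,threshold=8),st())
bot.grip(0.5); print(st()); bot.dwell(.2)
bot.movel([*p,260],max_speed=150); bot.movel([480,-60,300],max_speed=250); print(st())
for n in("top","side"): cv2.imwrite(f"pics/{n}6.png",imaging.capture(n))
t=crop(cv2.imread("pics/top6.png"),330,170,410,250,5); s=crop(cv2.imread("pics/side6.png"),300,190,380,290,5)
cv2.imwrite("pics/c8.png",np.hstack([cv2.copyMakeBorder(t,0,100,0,0,0),s]))
H=[555,-273]
for z in(122,177): print(z,(proj("side",[*H,z])-[300,190])*5+[400,0],(proj("top",[*H,z])-[330,170])*5)
E
```

```text
True (27.39, array([ 556.2, -273.7,  133. ]), 0.219, array([-1.7, -0.1,  5.6]))
(27.75, array([ 555.6, -272.9,  131.4]), 0.5, array([ 1.1,  1.3, -0.8]))
(30.02, array([480.3, -60.7, 299.6]), 0.502, array([-0.8, -0.3,  0.6]))
122 [615.19180626 368.40053458] [208.93037279 186.39239505]
177 [624.55262052 276.939532  ] [227.4062577  171.76937064]
```

View pics/c8.png

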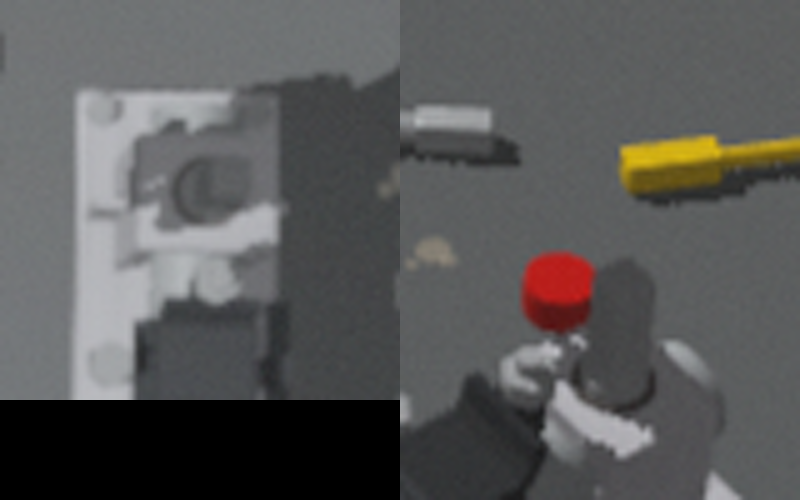

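The pin stands upright on the bush. Its head top is at about (625,278) in the side crop, against a predicted (625,277) when home. Contact came at TCP z = 133.0, exactly where the shoulder should meet the bush. The cap stands on the bench. Handing in.

```bash
python3 - <<'E'
from geo import *
bot.dwell(.3); print(st()); bot.sign_off()
E
```

```text
(30.43, array([480. , -60.4, 299.8]), 0.501, array([-0.3,  0. , -0.7]))
the job is handed in; nothing more can be done
```

I handed the job in at 30.4 s, with the long slim pin standing fully home in the bush and the red cap upright on the bench. I lifted the cap off first and set it at about (640, -139). I then stood the pin in the holster, took it again along its axis and lowered it through the bush and tube.

**Last checks:**
- **Seating:** the shoulder met the bush at TCP z = 133.0, as predicted. After release, the top of the head appears within about 1 px of where it should be when home.
- **Forces:** the readings I took stayed below about 10 N. At hand-in the gripper was open, clear of everything, and the contact force was about zero.
- **Holster mouth:** two estimates of its position disagreed by about 4 mm. I used a point between them, and the pin went in without trouble.
- **Not checked:** in the last picture the pin's head was in the arm's shadow. I did not separately measure that the clip, jack nut, clamp, short pin and flap stayed put; I did not reach for any of them.

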